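# Load the cobalt block into the casting mould from behind a canister

## Task

Lift the canister that stands in front of the cobalt-blue glass block out of the stock tray and set it aside upright on the bench, then take the blue block and lay it gently, without dropping it, flat and fully down in the matching cavity of the white plaster mould. With the block in the mould, put that canister back upright on its own painted circle in the tray. Leave the amber block, the other canister, the brush and the scraper where they are, and do not tip a canister over.

Things in the scene. Friction and masses are not known exactly. Their poses are not given: they have to be found in the camera images.
- tray: Fixed aluminium stock tray with teal lips, 180 (x) by 310 (y) mm; origin at the centre of its underside on the bench. Floor 4 mm thick, lips 12 mm high, one between its two bays (left bay y = +76.5 mm, right bay y = -76.5 mm). In each bay a canister stands in front (x = -45 mm), about 10 mm before a glass block (x = +22 mm). Which block is in which bay varies.
- circle_left (a point): Centre, on the tray floor, of the teal painted disc-shaped circle (76 mm across) in the left bay: the place of the red-lidded canister.
- circle_right (a point): Centre, on the tray floor, of the teal painted disc-shaped circle (76 mm across) in the right bay: the place of the yellow-lidded canister.
- rear_left (a point): Point on the tray floor in the middle of the left bay's rear place.
- rear_right (a point): Point on the tray floor in the middle of the right bay's rear place.
- red_can_c (a point): Centre (half-way up) of a closed metal canister with a red lid and red band, a plain upright cylinder 62 mm in diameter and 110 mm high, 0.25 to 0.5 kg; always starts on the left circle. z axis up.
- yellow_can_c (a point): Centre (half-way up) of the like canister with a yellow lid and yellow band; always starts on the right circle.
- cobalt_c (a point): Centre (half-way up) of the cobalt-blue glass block, a rectangular bar 50 (x) by 110 (y) by 36 (z) mm, lying flat with its long axis (y) across the bay, 0.4 to 0.6 kg. It can only be gripped across its 50 mm width (its x).
- amber_c (a point): Centre (half-way up) of the amber glass block, same shape as the cobalt one. Not to be moved.
- mould_hole0 (a point): Centre of the cavity mouth, mid top face of the fixed white plaster mould, 110 (x) by 170 (y) by 34 mm high, standing on the bench left or right of the tray with at least 100 mm free between. The cavity, 58 (x) by 118 (y) mm, 14 mm deep, flat floor, takes the block with its long axis along y, either way round, with 4 mm play each side; the block then stands 22 mm proud.
- brush: Brush with a wooden handle, 200 mm long, lying on the bench beyond the tray and the mould. Origin on its underside.
- scraper: Flat metal scraper with a handle, 200 mm long, lying on the bench beyond the tray and the mould. Origin on its underside.
Not all that is in view belongs to the job. What is shaped like the part that bears red_can_c but pink is not meant. Several things look just like the part that bears cobalt_c: the one meant starts farthest to the robot's left.

How it is judged (in metres and radians):
On the way, in this order (a step that is already met when the one before it is completed fails the run):
1. the canister in front of the cobalt block stands upright, set aside and let go, at least 60 mm from its place (((horizontal distance between amber_c and rear_right below 0.05 m and distance of red_can_c from where it was at the start of the episode above 0.06 m and angle between red_can_c's own z axis and vertical below 0.1 rad and height (world z) of red_can_c below 0.065 m and linear speed of red_can below 0.02 m/s and contact force between the fingers and red_can below 0.1 N) or (horizontal distance between amber_c and rear_left below 0.05 m and distance of yellow_can_c from where it was at the start of the episode above 0.06 m and angle between yellow_can_c's own z axis and vertical below 0.1 rad and height (world z) of yellow_can_c below 0.065 m and linear speed of yellow_can below 0.02 m/s and contact force between the fingers and yellow_can below 0.1 N))), for 0.1 s.
2. the cobalt block lies flat in the mould cavity and is let go (horizontal distance between cobalt_c and mould_hole0 below 0.008 m and z of cobalt_c in the frame of mould_hole0 between 0.001 and 0.0075 m and angle between the y axis of cobalt_c and the y axis of mould_hole0, either way round below 0.12 rad and angle between cobalt_c's own z axis and vertical below 0.08 rad and contact force between the fingers and cobalt below 0.1 N and linear speed of cobalt below 0.02 m/s), for 0.2 s.
3. the canister is back upright on its circle (distance of each of red_can_c, yellow_can_c from where it was at the start of the episode below 0.02 m and angle between each of red_can_c, yellow_can_c's own z axis and vertical below 0.1 rad and linear speed of each of red_can, yellow_can, cobalt below 0.02 m/s), for 0.2 s.
At the end, for the whole second after the job is handed in: The cobalt block lies flat on the cavity floor of the mould, within 8 mm of its centre and 0.12 rad of its direction; both canisters stand upright within 20 mm of where they started; the amber block is within 20 mm of its start; all at rest and released (all of step 3 and horizontal distance between cobalt_c and mould_hole0 below 0.008 m and z of cobalt_c in the frame of mould_hole0 between 0.001 and 0.0075 m and angle between the y axis of cobalt_c and the y axis of mould_hole0, either way round below 0.12 rad and angle between cobalt_c's own z axis and vertical below 0.08 rad and contact force between the fingers and cobalt below 0.1 N and distance of amber_c from where it was at the start of the episode below 0.02 m); the robot touches nothing.
It fails at once if the amber block moved by more than 20 mm (distance of amber_c from where it was at the start of the episode above 0.02 m).
It fails at once if the canister in front of the amber block moved by more than 20 mm ((horizontal distance between amber_c and rear_left below 0.05 m and distance of red_can_c from where it was at the start of the episode above 0.02 m) or (horizontal distance between amber_c and rear_right below 0.05 m and distance of yellow_can_c from where it was at the start of the episode above 0.02 m)).
It fails at once if a canister tipped by more than 0.6 rad (angle between any of red_can_c, yellow_can_c's own z axis and vertical above 0.6 rad).
It fails at once if the cobalt block dropped onto the mould (faster than 0.6 m/s close over it) (horizontal distance between cobalt_c and mould_hole0 below 0.05 m and z of cobalt_c in the frame of mould_hole0 below 0.09 m and linear speed of cobalt above 0.6 m/s).
It fails at once if the brush or the scraper moved by more than 30 mm (distance of any of brush, scraper from where it was at the start of the episode above 0.03 m).
It also fails if it takes over 72 s, if anything falls off the work surface, if the arm or the gripper's body presses on something with over 40 N, if the wrist force passes 120 N, or if a joint passes its speed limit or range.

## Robot

A 6-joint arm with a two-finger parallel gripper is mounted at the origin on the work surface. World frame = base frame: x ahead of the robot, y to its left, z up, the work surface at z = 0. Lengths are in mm, angles in rad, forces in N, time in s.
With the tool pointing down it reaches from about 275 to 1000 mm from the base axis. Payload 8.4 kg.
Tool frame: the origin (TCP) lies on the centre line of the jaws, within the pads' length; the fingertips stand r.tip_reach ahead of it and the grasp point (between the pads) lies 11 mm behind it (r.tip_reach is the distance from the TCP to the fingertips, in mm); z points along the fingers, y is the line along which they close (so a half turn about z gives the same grasp; the last joint's range is limited). The gripper opens to 85 mm and grips with 20 to 120 N. Pads are 22 mm wide; open, the fingers measure 114 mm over their backs; the gripper's body (76 mm by 85 mm) begins 54 mm behind the grasp point. The pads swing forward as they close: fully open they stand 13 mm farther back than shut.
Start: joints at [-1.274, 0.353, 1.633, -0, 1.155, -0.002], TCP at [183.982, -597.309, 239.281] pointing down, gripper open.
Joint ranges: [-2.63, 2.63], [-0.92, 2.1], [0.06, 2.66], [-1.3, 4.44], [0, 2.69], [-3.02, 3.02]. Speed limits (rad/s): [2.22, 2.22, 2.79, 3.14, 3.14, 3.14].

## Interface

Orientations are given as [roll, pitch, yaw] about the fixed x, y, z axes, in that order (R = Rz(yaw) Ry(pitch) Rx(roll)).
In Python, from rig import r gives the robot as it stands.
- The arm moves only by the tool carry_out, never from a script. Its argument "targets" is a list of rows, each an object with "dp": the shift along the tool's x, y, z in mm, a list of three; "yaw": the turn about the tool's z in degrees. A call has 1 to 12 rows; each row is the pose to reach, as a shift and turn from the pose commanded when the call began, along the tool's axes at that moment; what a row does not reach only later rows make up. A row lasts 1/8 s, in which the tool goes at most 62.5 mm and 10.7 degrees, less where a joint would pass 70% of its speed; a pose out of reach is approached as far as the arm can. A call with a gripper value outside its range is refused whole. "fingers" is the opening, from -1 (shut) to 1 (fully open), so that 0 is half open, set as the call begins (left out, the last holds). The fingers move at their own pace and stop on an object; "grip_force" is the grip in N (left out, the last holds). Time passes only in rows, so rows that repeat a pose let the fingers close. It gives the time, the measured TCP pose, the force, the opening and the grip force at its end, in the units of the state.
- r.sense(): the state, without advancing time (a new reading comes with each control period).
- r.grab_frame(name): name is "side" or "top" or "wrist"; returns the picture (384x512x3 uint8, red, green, blue); there is no depth.
- r.get_calibration(name): a dict with "fx", "fy", "cx", "cy" (pixels), "rvec" (rotation vector, rad) and "tvec" (3), from world to camera coordinates, as OpenCV has them. Camera axes: x right, y down, z forward; pixel columns grow to the right and rows downward; lengths in mm; the calibration is good to about 2 mm. A picture is of the moment at which its call begins: read the wrist's pose just before it. get_calibration takes no time and is no camera call; for the wrist camera it gives the pose at the moment of the call.
- r.sign_off(): hands the job in; it is judged then, once.
The state is a dict: "clock": time; "qpos": joint angles; "qvel": joint speeds; "joint_efforts": joint torques, N m; "eef_pos": TCP position; "tcp_rot": TCP orientation; "contact_force": force on the tool from outside, world axes, zero at the start; "wrist_torque": the same for the moment, N m; "opening": opening from 0.0 (shut) to 1.0 (fully open); "grasp_force": force on a finger pad.
Only numpy, scipy, OpenCV 4.12 (cv2) and the standard library are available. Lean on these libraries where they do the work, as an engineer would, in place of code of your own. Each camera call takes 0.05 s, during which the arm holds its last target. There are 200 camera calls.

## Working session

There is one attempt and no reset: what is moved stays moved. The work goes in short steps, Python scripts to look and compute and a tool call to move; the robot and the scene stay as the last step left them, time stands still between calls to the robot, and variables do not carry over. Pictures are saved under pics/ and viewed, at most 10 in all, crops included, and the job is handed in when it is done.

Besides the shell and the picture viewer there is one more tool, called after "Request:" as name(argument=value, ...) on one line, values as JSON. carry_out: Moves the arm, as the interface text tells. Its arguments: {"type":"object","properties":{"targets":{"type":"array","items":{"type":"object","properties":{"dp":{"type":"array","items":{"type":"number"}},"yaw":{"type":"number"}}}},"fingers":{"type":"number"},"grip_force":{"type":"number"}},"required":["targets"]}

```bash
mkdir -p pics; cat > h.py <<'E'
import numpy as np, cv2
from rig import r
def shot(n,f):
    c=r.get_calibration(n); im=np.ascontiguousarray(r.grab_frame(n)[:,:,::-1]); cv2.imwrite(f'pics/{f}.png',im); np.save(f'pics/{f}.npy',c,allow_pickle=True); return im,c
def load(f): return cv2.imread(f'pics/{f}.png'), np.load(f'pics/{f}.npy',allow_pickle=True).item()
def P(c):
    R=cv2.Rodrigues(np.array(c['rvec'],float))[0]; K=np.array([[c['fx'],0,c['cx']],[0,c['fy'],c['cy']],[0,0,1]]); return K,R,np.array(c['tvec'],float).ravel()
def onz(c,uv,z):
    K,R,t=P(c); o=-R.T@t; d=R.T@np.linalg.inv(K)@np.array([uv[0],uv[1],1.]); return o+d*(z-o[2])/d[2]
def proj(c,X):
    K,R,t=P(c); x=K@(R@np.asarray(X,float)+t); return x[:2]/x[2]
def tri(c1,u1,c2,u2):
    Ps=[]
    for c in (c1,c2):
        K,R,t=P(c); Ps.append(K@np.c_[R,t])
    X=cv2.triangulatePoints(Ps[0],Ps[1],np.array(u1,float).reshape(2,1),np.array(u2,float).reshape(2,1)).ravel(); return X[:3]/X[3]
E
python3 - <<'E'
from h import *
a,_=shot('top','t0'); b,_=shot('side','s0')
cv2.imwrite('pics/both.png',cv2.resize(np.vstack([a,b]),None,fx=.78,fy=.78))
cv2.imwrite('pics/t0b.png',cv2.resize(a,(800,600))); cv2.imwrite('pics/s0b.png',cv2.resize(b,(800,600)))
print(r.sense(), r.tip_reach)
for n in('top','side','wrist'):
    K,R,t=P(r.get_calibration(n)); print(n,K[0,0],-R.T@t,R[2])
E
```

```text
{'clock': 0.1, 'qpos': array([-1.27438776e+00,  3.53606780e-01,  1.63404327e+00, -3.00552120e-06,
        1.15523098e+00, -2.41466349e-03]), 'qvel': array([ 7.96162641e-04, -5.47297577e-04, -2.09608338e-03, -4.65030609e-05,
        6.11790295e-04,  5.33710056e-04]), 'joint_efforts': array([ 1.04387720e-03, -6.06355476e+01, -3.42818534e+01,  6.44469651e-05,
        3.79991528e-03,  1.09301858e-06]), 'eef_pos': array([ 183.8651468 , -596.90381995,  238.62639781]), 'tcp_rot': array([-3.14030428e+00, -3.62847050e-07,  2.98824446e-01]), 'contact_force': array([0.69462366, 0.02597242, 0.78705038]), 'wrist_torque': array([ 0.02282096, -0.03753431, -0.0290629 ]), 'grasp_force': 0.0, 'opening': 1.0033500695351103} 8.0
top 467.72454402216636 [ 484.90302015  -19.10303891 1159.92030834] [ 0.05989431 -0.02264163 -0.99794791]
side 468.3622205737179 [ 495.0641068  -904.25210065  594.83806848] [ 0.05953388  0.86099846 -0.50511124]
wrist 271.6697630872483 [ 263.00391954 -573.66590317  373.77883885] [-0.30395819 -0.09244984 -0.94818903]
```

View pics/t0b.png

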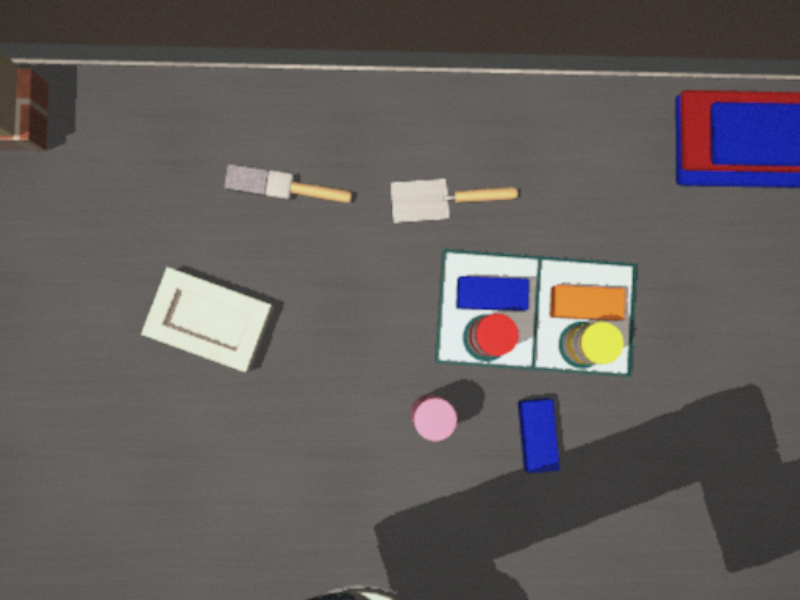

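View pics/s0b.png

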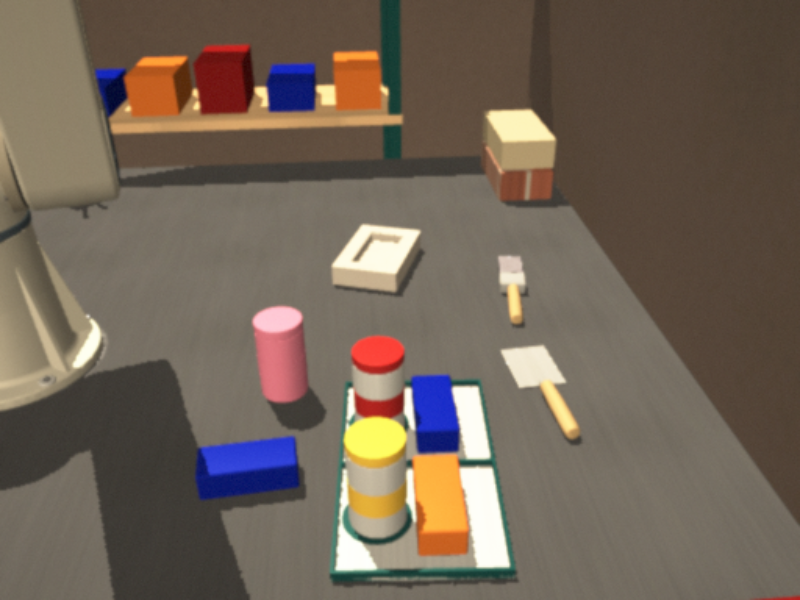

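The top view (800x600) shows the mould at (207,318), the red lid at (493,335), the yellow lid at (602,343) and the pink decoy can at (435,418). The brush and scraper are beyond them.

Cobalt candidates: the block in the tray's left bay at (493,293), the loose one at (540,435), the big blue thing at (745,140), and shelf blocks in the side view. The tray-bay block is the farthest left on the bench, lies behind the red can, and fits the description. I'll confirm it in a crop.

```bash
python3 - <<'E'
from h import *
a,c=load('t0'); b,d=load('s0')
f=lambda im,x,y,w,h:cv2.resize(im[y:y+h,x:x+w],(400,300),interpolation=cv2.INTER_CUBIC)
# crops: scale 4 (100x75)
cr=np.vstack([np.hstack([f(a,270,160,100,75),f(a,85,165,100,75)]),np.hstack([f(b,210,215,100,75),f(b,200,135,100,75)])])
cv2.imwrite('pics/crops.png',cr)
E
```

```text
(no output)
```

View pics/crops.png

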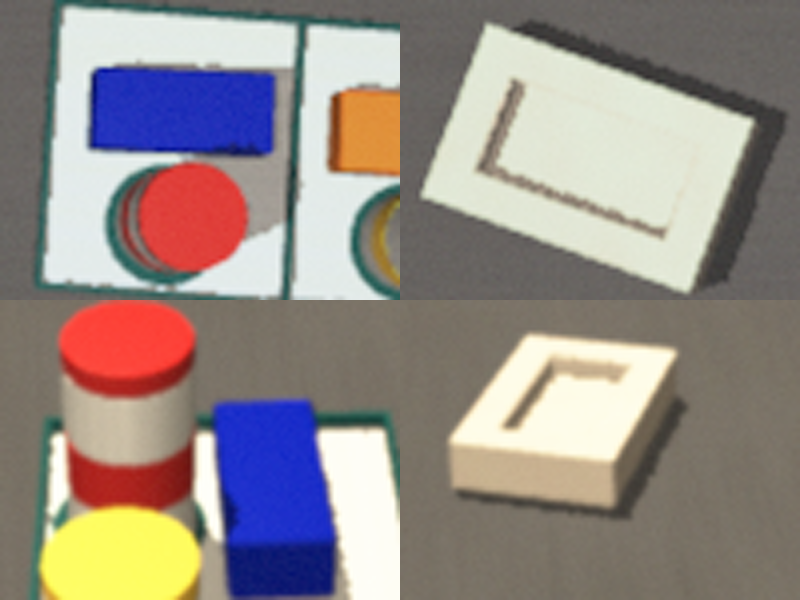

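```bash
python3 - <<'E'
from h import *
a,c=load('t0'); b,d=load('s0')
np.set_printoptions(precision=1,suppress=True)
T=lambda u,x,y,ox=0,oy=0: np.array([x+(u[0]-ox)/4-.375,y+(u[1]-oy)/4-.375])
print('lid',tri(c,T((192,217),270,160),d,T((127,341),210,215,0,300)))
def fit(n,tp,sp):
    X=np.array([tri(c,p,d,q) for p,q in zip(tp,sp)]); print(n,X,X.mean(0))
    for e in ((0,1),(3,2),(0,3),(1,2)):
        v=X[e[1]]-X[e[0]]; print(e,np.hypot(*v[:2]),np.degrees(np.arctan2(v[1],v[0])))
fit('block',[T(p,270,160) for p in((92,70),(275,73),(273,153),(92,148))],[T(p,210,215,0,300) for p in((312,402),(333,542),(228,545),(215,404))])
fit('mould',[T(p,85,165,400) for p in((487,23),(755,120),(690,293),(420,196))],[T(p,200,135,400,300) for p in((677,348),(614,462),(449,440),(530,333))])
# tray corners in top at z=12
K=[onz(c,np.array(p)*.64,12) for p in((444,250),(637,264),(631,375),(437,362))]; K=np.array(K);print(K,K.mean(0))
print('pink',onz(c,np.array((435,418))*.64,110),'loose',onz(c,np.array((540,435))*.64,36))
E
```

```text
lid [ 518.3 -191.3  111.1]
block [[ 610.5 -142.6   35.3]
 [ 607.6 -253.2   37.9]
 [ 559.5 -252.    38.6]
 [ 562.2 -142.7   37.4]] [ 585.  -197.6   37.3]
(0, 1) 110.58534481028762 -91.4923972003831
(3, 2) 109.3156048742988 -91.41201074742436
(0, 3) 48.30469314177341 -179.90179809927534
(1, 2) 48.132762198278606 178.59209058388333
mould [[618.3 305.2  37.3]
 [562.4 144.4  33.9]
 [458.  180.2  36.2]
 [514.6 341.6  37.1]] [538.4 242.8  36.1]
(0, 1) 170.28559632519986 -109.17894793706579
(3, 2) 171.01954301079905 -109.32573672651108
(0, 3) 109.89567347039034 160.6612704189089
(1, 2) 110.3342147308368 161.042748140782
[[ 654.3 -123.8   12. ]
 [ 637.  -431.9   12. ]
 [ 460.6 -421.2   12. ]
 [ 477.1 -114.4   12. ]] [ 557.3 -272.8   12. ]
pink [ 397.9 -104.1  110. ] loose [ 367.7 -271.6   36. ]
```

The crop confirms the cobalt block lies in the left bay behind the red-lidded can. The can's lid is at (518,-191,111), the block top at (585,-198,37), and the mould top at (538,243,36) with its x axis at -19°. All sizes and heights agree with the text. Now I'll move above the can.

Request:
carry_out(targets=[{"dp": [20,-13,0],"yaw": -4},{"dp": [60,-40,4],"yaw": -10},{"dp": [100,-66,8],"yaw": -17},{"dp": [145,-95,12],"yaw": -24},{"dp": [190,-125,16],"yaw": -31},{"dp": [235,-155,20],"yaw": -38},{"dp": [280,-185,24],"yaw": -46},{"dp": [325,-215,28],"yaw": -54},{"dp": [370,-244,32],"yaw": -62},{"dp": [410,-270,36],"yaw": -68},{"dp": [435,-287,40],"yaw": -71},{"dp": [439,-290,40],"yaw": -71}], fingers=1, grip_force=50)

```text
clock: 1.6
eef_pos: [518.5, -188.3, 198.8]
tcp_rot: [-3.141, -0.001, 1.543]
contact_force: [0.0, -0.1, 0.9]
opening: 1.0
grasp_force: 0.0
```

```bash
cat >> h.py <<'E'
def delta(X,yawdeg):
    s=r.sense(); y=s['tcp_rot'][2]; w=np.array(X)-s['eef_pos']
    tx=np.array([np.cos(y),np.sin(y)]); ty=np.array([np.sin(y),-np.cos(y)])
    dy=(np.degrees(y)-yawdeg+180)%360-180
    print('clk %.2f'%s['clock'],'pos',s['eef_pos'].round(1),'rpy',np.degrees(s['tcp_rot']).round(2),'op %.2f gf %.1f'%(s['opening'],s['grasp_force']),'F',s['contact_force'].round(1))
    print('-> dp',(w[:2]@tx).round(1),(w[:2]@ty).round(1),(-w[2]).round(1),'yaw',dy.round(1))
E
python3 - <<'E'
from h import *
r.sense()
a,c=shot('wrist','w1'); cv2.imwrite('pics/w1b.png',cv2.resize(a,(800,600)))
print(r.sense()['qpos'],proj(c,[518,-191,114])/.64)
delta([518,-191,74],88.6)
E
```

```text
[-3.52523824e-01  2.83800154e-01  1.83032172e+00  3.06165136e-04
  1.02822379e+00 -3.22874156e-01] [392.54313949 312.86755791]
clk 1.65 pos [ 518.3 -189.   199.1] rpy [-1.7996e+02 -3.0000e-02  8.8290e+01] op 1.00 gf 0.0 F [ 0.1  0.9 -0.6]
-> dp -2.0 -0.3 125.1 yaw -0.3
```

View pics/w1b.png

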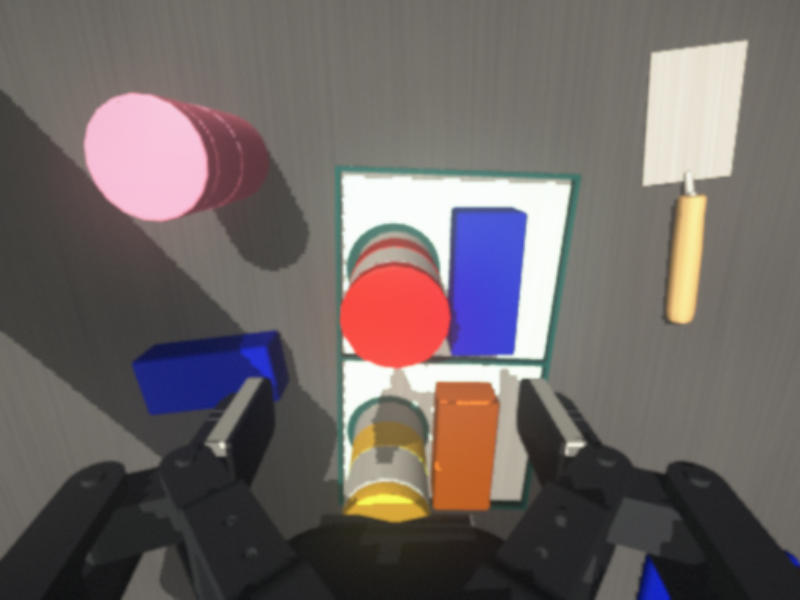

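The wrist view shows the red lid at (395,312) against a predicted (392,313), so the measurement holds to about 1 mm. I'll descend and grip.

Request:
carry_out(targets=[{"dp": [-2,0,30],"yaw": 0},{"dp": [-2,0,65],"yaw": 0},{"dp": [-2,0,95],"yaw": 0},{"dp": [-2,0,115],"yaw": 0},{"dp": [-2,0,125],"yaw": 0},{"dp": [-2,0,125],"yaw": 0}])

```text
clock: 2.4
eef_pos: [517.5, -193.2, 74.1]
tcp_rot: [-3.141, -0.0, 1.537]
contact_force: [0.2, 0.3, 0.1]
opening: 1.003
grasp_force: 0.0
```

Request:
carry_out(targets=[{"dp": [0,0,0]},{"dp": [0,0,0]},{"dp": [0,0,0]},{"dp": [0,0,0]},{"dp": [0,0,0]},{"dp": [0,0,0]},{"dp": [0,0,0]},{"dp": [0,0,0]}], fingers=-1, grip_force=50)

```text
schema error: expected keys dp, yaw
```

```bash
python3 - <<'E'
from h import *
delta([450,0,75],88.6)
E
```

```text
clk 2.40 pos [ 517.5 -193.2   74.1] rpy [-1.7995e+02 -2.0000e-02  8.8090e+01] op 1.00 gf 0.0 F [0.2 0.3 0.1]
-> dp 190.8 -73.9 -0.9 yaw -0.5
```

Request:
carry_out(targets=[{"dp": [2,-1,0],"yaw": 0},{"dp": [2,-1,0],"yaw": 0},{"dp": [2,-1,0],"yaw": 0},{"dp": [2,-1,0],"yaw": 0},{"dp": [2,-1,0],"yaw": 0},{"dp": [2,-1,0],"yaw": 0},{"dp": [2,-1,0],"yaw": 0},{"dp": [2,-1,0],"yaw": 0}], fingers=-1, grip_force=50)

```text
clock: 3.4
eef_pos: [517.6, -191.0, 75.4]
tcp_rot: [3.14, 0.0, 1.538]
contact_force: [-1.6, -0.2, 7.5]
opening: 0.716
grasp_force: 53.5
```

```bash
python3 - <<'E'
from h import *
delta([450,0,75],88.6)
E
```

```text
clk 3.40 pos [ 517.6 -191.    75.4] rpy [1.7994e+02 2.0000e-02 8.8120e+01] op 0.72 gf 53.5 F [-1.6 -0.2  7.5]
-> dp 188.7 -73.8 0.4 yaw -0.5
```

Request:
carry_out(targets=[{"dp": [0,0,-15],"yaw": 0},{"dp": [0,0,-40],"yaw": 0},{"dp": [5,-2,-60],"yaw": 0},{"dp": [30,-12,-65],"yaw": 0},{"dp": [70,-27,-65],"yaw": 0},{"dp": [110,-43,-65],"yaw": 0},{"dp": [150,-59,-65],"yaw": 0},{"dp": [178,-70,-65],"yaw": 0},{"dp": [189,-74,-65],"yaw": 0},{"dp": [189,-74,-65],"yaw": 0}])

```text
clock: 4.65
eef_pos: [449.6, 0.7, 139.8]
tcp_rot: [3.141, 0.0, 1.539]
contact_force: [0.3, -0.4, -2.8]
opening: 0.714
grasp_force: 55.4
```

```bash
python3 - <<'E'
from h import *
delta([450,0,71],88.6)
a,c=shot('side','s1'); cv2.imwrite('pics/s1b.png',cv2.resize(a,(800,600)))
E
```

```text
clk 4.65 pos [449.6   0.7 139.8] rpy [1.7995e+02 1.0000e-02 8.8200e+01] op 0.71 gf 55.4 F [ 0.3 -0.4 -2.8]
-> dp -0.7 0.4 68.8 yaw -0.4
```

View pics/s1b.png

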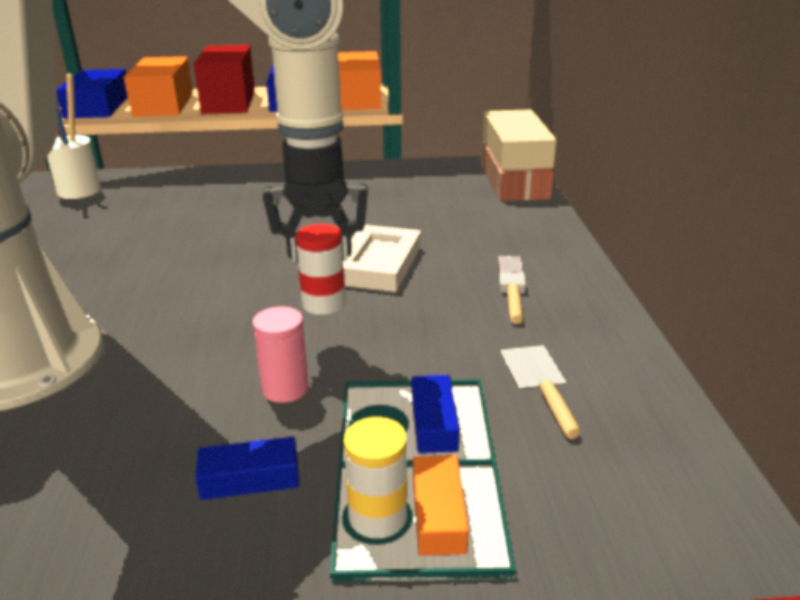

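The red can hangs upright in the jaws at (320,268), and the circle at (380,420) is free. Lowering.

Request:
carry_out(targets=[{"dp": [0,0,20],"yaw": 0},{"dp": [0,0,45],"yaw": 0},{"dp": [0,0,60],"yaw": 0},{"dp": [0,0,65],"yaw": 0},{"dp": [0,0,68],"yaw": 0},{"dp": [0,0,69],"yaw": 0},{"dp": [0,0,69],"yaw": 0}])

```text
clock: 5.58
eef_pos: [449.9, 0.3, 71.4]
tcp_rot: [3.141, 0.0, 1.538]
contact_force: [-2.7, -1.4, 7.0]
opening: 0.718
grasp_force: 56.1
```

Touching the bench. Release and rise.

Request:
carry_out(targets=[{"dp": [0,0,0],"yaw": 0},{"dp": [0,0,0],"yaw": 0},{"dp": [0,0,0],"yaw": 0},{"dp": [0,0,0],"yaw": 0},{"dp": [0,0,0],"yaw": 0},{"dp": [0,0,0],"yaw": 0}], fingers=1)

```text
clock: 6.32
eef_pos: [449.4, 0.4, 70.3]
tcp_rot: [-3.141, -0.0, 1.538]
contact_force: [0.3, 0.1, 0.5]
opening: 1.0
grasp_force: 0.0
```

Request:
carry_out(targets=[{"dp": [0,0,-20],"yaw": 0},{"dp": [0,0,-60],"yaw": 0},{"dp": [0,0,-95],"yaw": 0},{"dp": [0,0,-110],"yaw": 0},{"dp": [0,0,-110],"yaw": 0}])

```text
clock: 6.95
eef_pos: [449.8, 0.4, 180.7]
tcp_rot: [3.14, -0.0, 1.538]
contact_force: [0.1, 0.8, 0.4]
opening: 0.998
grasp_force: 0.0
```

```bash
python3 - <<'E'
from h import *
delta([585,-197.5,130],88.6)
E
```

```text
clk 6.95 pos [4.498e+02 4.000e-01 1.807e+02] rpy [179.9   -0.    88.12] op 1.00 gf 0.0 F [0.1 0.8 0.4]
-> dp -193.4 141.6 50.7 yaw -0.5
```

Request:
carry_out(targets=[{"dp": [-20,14,0],"yaw": 0},{"dp": [-55,40,0],"yaw": 0},{"dp": [-95,70,5],"yaw": 0},{"dp": [-135,99,15],"yaw": 0},{"dp": [-170,124,25],"yaw": 0},{"dp": [-190,139,30],"yaw": 0},{"dp": [-193,142,30],"yaw": 0},{"dp": [-193,142,30],"yaw": 0}])

```text
clock: 7.95
eef_pos: [584.1, -196.6, 149.0]
tcp_rot: [-3.139, -0.001, 1.538]
contact_force: [0.2, 0.9, -0.8]
opening: 0.998
grasp_force: 0.0
```

```bash
python3 - <<'E'
from h import *
delta([585,-197.5,32],88.6)
a,c=shot('wrist','w2'); m=cv2.inRange(cv2.cvtColor(a,cv2.COLOR_BGR2HSV),(110,150,40),(130,255,255))
b=cv2.resize(a,(800,600))
# overlay of predicted top face with yaw -1.4 and z 40
for X in [(25,55),(25,-55),(-25,-55),(-25,55)]:
    t=np.radians(-1.4); p=proj(c,[585+X[0]*np.cos(t)-X[1]*np.sin(t),-197.5+X[0]*np.sin(t)+X[1]*np.cos(t),40])/.64
    cv2.circle(b,tuple(int(v) for v in p.round()),3,(0,255,0),1); print(p.round(1))
cv2.imwrite('pics/w2b.png',b)
t,tc=shot('top','t2'); m=cv2.inRange(cv2.cvtColor(t,cv2.COLOR_BGR2HSV),(0,150,120),(4,255,255))|cv2.inRange(cv2.cvtColor(t,cv2.COLOR_BGR2HSV),(176,150,120),(180,255,255))
print([onz(tc,ce,110).round(0) for s,ce in zip(*[cv2.connectedComponentsWithStats(m)[i][1:] for i in(2,3)]) if s[4]>200])
E
```

```text
clk 7.95 pos [ 584.1 -196.6  149. ] rpy [-1.7987e+02 -5.0000e-02  8.8110e+01] op 1.00 gf 0.0 F [ 0.2  0.9 -0.8]
-> dp -0.9 0.9 117.0 yaw -0.5
[438.7 203.4]
[434.7 376.3]
[357.5 376.8]
[350.3 204.2]
[array([ 833., -516.,  110.]), array([451.,  -1., 110.])]
```

View pics/w2b.png

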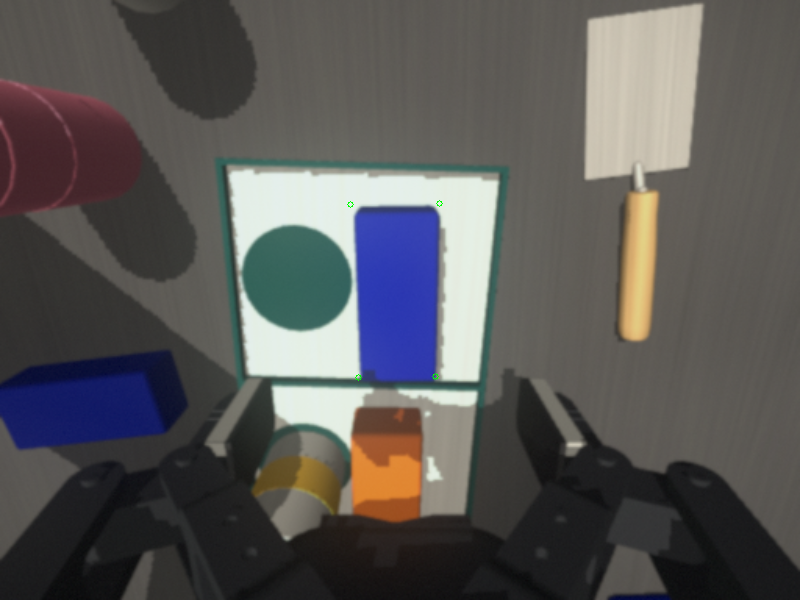

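The wrist view shows the block's top face spanning (355,211) to (438,381), with the overlay about 1 mm short in x and 2 mm off in y. So the block is at about (586,-199.5) with a yaw of -2°, and the current tool yaw fits. The red can stands at (451,-1). Descending to TCP z = 29 keeps the tips above the mould top later.

Request:
carry_out(targets=[{"dp": [-3,2,30],"yaw": 0},{"dp": [-3,2,65],"yaw": 0},{"dp": [-3,2,95],"yaw": 0},{"dp": [-3,2,112],"yaw": 0},{"dp": [-3,2,120],"yaw": 0},{"dp": [-3,2,120],"yaw": 0}])

```text
clock: 8.8
eef_pos: [587.0, -200.0, 30.5]
tcp_rot: [3.141, 0.0, 1.538]
contact_force: [0.8, -0.3, 1.2]
opening: 0.999
grasp_force: 0.0
```

Request:
carry_out(targets=[{"dp": [0,0,0],"yaw": 0},{"dp": [0,0,0],"yaw": 0},{"dp": [0,0,0],"yaw": 0},{"dp": [0,0,0],"yaw": 0},{"dp": [0,0,0],"yaw": 0},{"dp": [0,0,0],"yaw": 0},{"dp": [0,0,0],"yaw": 0},{"dp": [0,0,0],"yaw": 0}], fingers=-1, grip_force=60)

```text
clock: 9.8
eef_pos: [587.2, -200.3, 31.4]
tcp_rot: [3.141, 0.0, 1.538]
contact_force: [-2.1, 1.2, 5.6]
opening: 0.565
grasp_force: 63.0
```

Request:
carry_out(targets=[{"dp": [0,0,-10],"yaw": 0},{"dp": [0,0,-35],"yaw": 0},{"dp": [0,0,-70],"yaw": 0},{"dp": [0,0,-105],"yaw": 0},{"dp": [0,0,-125],"yaw": 0},{"dp": [0,0,-130],"yaw": 0}])

```text
clock: 10.55
eef_pos: [587.4, -200.4, 161.9]
tcp_rot: [3.139, 0.001, 1.538]
contact_force: [-0.2, -1.1, -6.0]
opening: 0.568
grasp_force: 64.0
```

```bash
python3 - <<'E'
from h import *
delta([538.4,242.8,160],70.8)
E
```

```text
clk 10.55 pos [ 587.4 -200.4  161.9] rpy [1.7988e+02 3.0000e-02 8.8110e+01] op 0.57 gf 64.0 F [-0.2 -1.1 -6. ]
-> dp 441.3 -63.6 1.9 yaw 17.3
```

Request:
carry_out(targets=[{"dp": [15,-2,0],"yaw": 0},{"dp": [45,-6,0],"yaw": 1},{"dp": [85,-12,0],"yaw": 3},{"dp": [130,-19,0],"yaw": 5},{"dp": [175,-25,0],"yaw": 7},{"dp": [220,-32,0],"yaw": 9},{"dp": [265,-38,0],"yaw": 11},{"dp": [310,-45,0],"yaw": 13},{"dp": [355,-51,0],"yaw": 15},{"dp": [400,-58,0],"yaw": 16},{"dp": [430,-62,0],"yaw": 17},{"dp": [441,-64,0],"yaw": 17.3}])

```text
clock: 12.05
eef_pos: [535.7, 244.5, 158.9]
tcp_rot: [-3.14, 0.001, 1.238]
contact_force: [-0.1, -0.5, -5.9]
opening: 0.571
grasp_force: 63.9
```

Request:
carry_out(targets=[{"dp": [0,0,20],"yaw": 0},{"dp": [0,0,30],"yaw": 0},{"dp": [0,0,30],"yaw": 0},{"dp": [0,0,30],"yaw": 0}])

```text
clock: 12.55
eef_pos: [537.7, 242.4, 130.6]
tcp_rot: [3.141, -0.0, 1.235]
contact_force: [0.3, -0.2, -5.3]
opening: 0.565
grasp_force: 63.8
```

```bash
python3 - <<'E'
from h import *
delta([538.4,242.8,51],70.8)
a,c=shot('wrist','w3'); b=cv2.resize(a,(800,600))
t=np.radians(-19.1)
for h,k,z in((55,85,34),(29,59,34)):
  for sx,sy in((1,1),(1,-1),(-1,-1),(-1,1)):
    X=sx*h;Y=sy*k; p=proj(c,[538.4+X*np.cos(t)-Y*np.sin(t),242.8+X*np.sin(t)+Y*np.cos(t),z])/.64
    cv2.circle(b,tuple(int(v) for v in p.round()),3,(0,255,0),1); print(p.round(1))
cv2.imwrite('pics/w3b.png',b)
E
```

```text
clk 12.55 pos [537.7 242.4 130.6] rpy [ 1.7999e+02 -1.0000e-02  7.0780e+01] op 0.56 gf 63.8 F [ 0.3 -0.2 -5.3]
-> dp 0.6 0.6 79.6 yaw -0.0
[500.4 144.5]
[480.1 425.7]
[308.7 426.1]
[286.6 145. ]
[448.  196.3]
[440.9 390.2]
[347.7 390.4]
[339.3 196.6]
```

View pics/w3b.png

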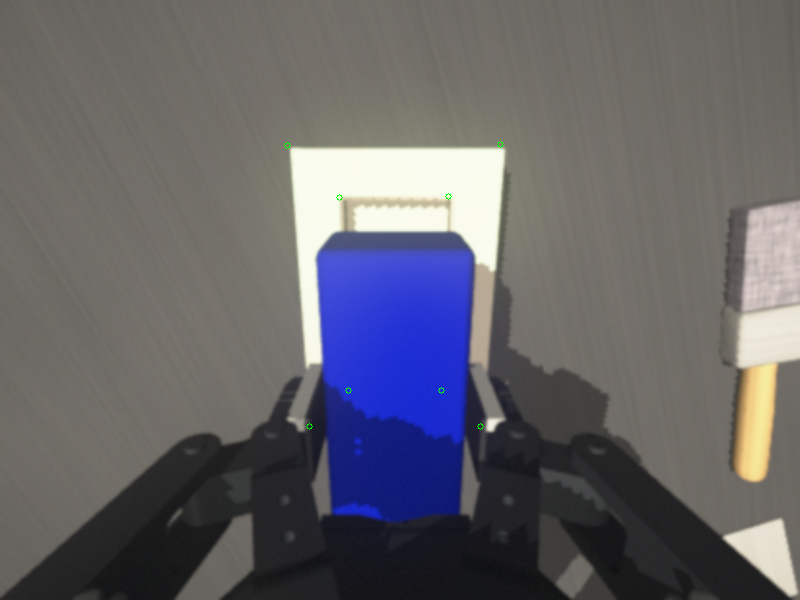

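```bash
python3 - <<'E'
from h import *
_,c=load('w3')
def at(uv,z): return onz(c,np.array(uv)*.64,z)
t=np.radians(-19.2); ex=np.array([np.cos(t),np.sin(t)]); ey=np.array([-np.sin(t),np.cos(t)]); tcp=np.array([537.7,242.4])
# coordinates relative to TCP in mould axes (ex, ey)
for n,uv,z in (('bt',(319,250),139),('bt',(473,250),139),('bb',(332,233),103),('bb',(461,233),103),('bmid',(325,400),139),('bmid',(470,400),139),('mt',(291,148),34),('mt',(505,148),34),('cav',(343,198),34),('cav',(451,198),34)):
    d=at(uv,z)[:2]-tcp; print(n,(d@ex).round(1),(d@ey).round(1))
E
```

```text
bt -22.0 53.6
bt 24.9 53.5
bb -23.1 52.3
bb 26.6 52.3
bmid -22.9 1.2
bmid 26.8 1.1
mt -52.5 84.1
mt 57.9 84.0
cav -26.6 58.8
cav 31.1 58.8
```

Relative to the cavity in the same picture (mould corners (291,148) and (505,148), block end (319,250)-(473,250)), the block needs +1.4 mm along tool x and +0.7 mm along tool y. Its yaw is aligned. Lowering gently.

Request:
carry_out(targets=[{"dp": [1.4,0.7,10],"yaw": 0},{"dp": [1.4,0.7,30],"yaw": 0},{"dp": [1.4,0.7,50],"yaw": 0},{"dp": [1.4,0.7,60],"yaw": 0},{"dp": [1.4,0.7,66],"yaw": 0},{"dp": [1.4,0.7,70],"yaw": 0},{"dp": [1.4,0.7,73],"yaw": 0},{"dp": [1.4,0.7,76],"yaw": 0},{"dp": [1.4,0.7,76],"yaw": 0}])

```text
clock: 13.72
eef_pos: [538.5, 243.7, 54.3]
tcp_rot: [-3.142, 0.0, 1.236]
contact_force: [-0.5, 0.3, -4.9]
opening: 0.568
grasp_force: 63.8
```

No contact, and the bottom is about 7 mm into the cavity.

Request:
carry_out(targets=[{"dp": [0,0,2],"yaw": 0},{"dp": [0,0,4],"yaw": 0},{"dp": [0,0,6],"yaw": 0},{"dp": [0,0,7],"yaw": 0},{"dp": [0,0,7.5],"yaw": 0},{"dp": [0,0,7.5],"yaw": 0}])

```text
clock: 14.48
eef_pos: [538.5, 243.8, 47.4]
tcp_rot: [-3.142, 0.0, 1.236]
contact_force: [-4.4, -2.2, 5.2]
opening: 0.566
grasp_force: 65.0
```

It touches at TCP z = 47.4, exactly the predicted floor height. Release and rise.

Request:
carry_out(targets=[{"dp": [0,0,0],"yaw": 0},{"dp": [0,0,0],"yaw": 0},{"dp": [0,0,0],"yaw": 0},{"dp": [0,0,0],"yaw": 0},{"dp": [0,0,0],"yaw": 0},{"dp": [0,0,0],"yaw": 0}], fingers=1)

```text
clock: 15.22
eef_pos: [538.5, 243.8, 46.8]
tcp_rot: [3.142, -0.0, 1.236]
contact_force: [-0.2, 0.8, -0.1]
opening: 0.999
grasp_force: 0.0
```

Request:
carry_out(targets=[{"dp": [0,0,-15],"yaw": 0},{"dp": [0,0,-50],"yaw": 0},{"dp": [0,0,-95],"yaw": 0},{"dp": [0,0,-125],"yaw": 0},{"dp": [0,0,-135],"yaw": 0},{"dp": [0,0,-135],"yaw": 0}])

```text
clock: 15.98
eef_pos: [538.6, 243.8, 182.3]
tcp_rot: [3.141, -0.001, 1.236]
contact_force: [-0.2, -0.3, -0.6]
opening: 1.002
grasp_force: 0.0
```

```bash
python3 - <<'E'
from h import *
delta([450,0,182],88.2)
a,c=shot('wrist','w4'); cv2.imwrite('pics/w4b.png',cv2.resize(a,(800,600)))
E
```

```text
clk 15.97 pos [538.6 243.8 182.3] rpy [ 1.7996e+02 -4.0000e-02  7.0820e+01] op 1.00 gf 0.0 F [-0.2 -0.3 -0.6]
-> dp -259.4 -3.6 0.3 yaw -17.4
```

View pics/w4b.png

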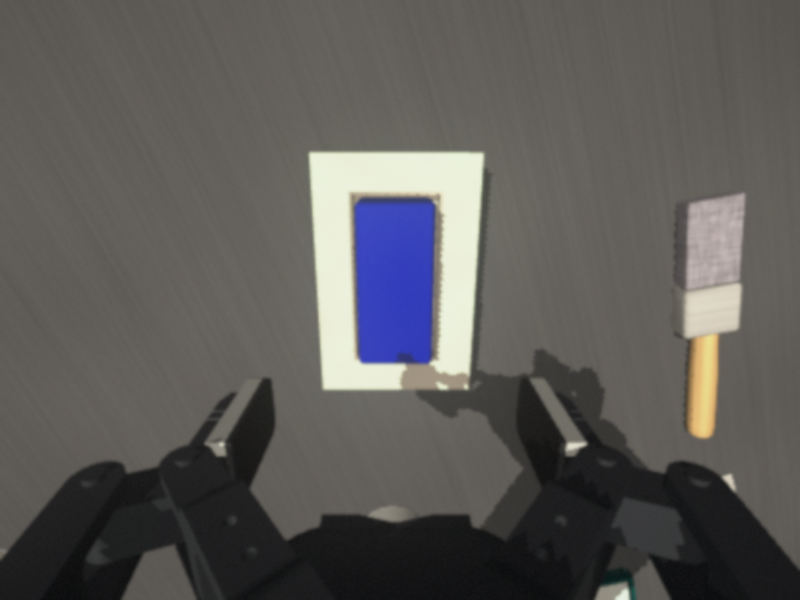

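The block sits flat inside the cavity (block (355,198) to (436,362), mould outline (310,152) to (484,390)). Going back to the can.

Request:
carry_out(targets=[{"dp": [-15,0,0],"yaw": -1},{"dp": [-50,-1,0],"yaw": -4},{"dp": [-95,-1,0],"yaw": -7},{"dp": [-140,-2,0],"yaw": -10},{"dp": [-185,-3,0],"yaw": -13},{"dp": [-225,-3,0],"yaw": -16},{"dp": [-250,-4,0],"yaw": -17.4},{"dp": [-259,-4,0],"yaw": -17.4},{"dp": [-259,-4,0],"yaw": -17.4}])

```text
clock: 17.15
eef_pos: [449.3, 0.2, 181.4]
tcp_rot: [-3.141, -0.0, 1.538]
contact_force: [0.1, 0.2, -1.0]
opening: 1.005
grasp_force: 0.0
```

```bash
python3 - <<'E'
from h import *
delta([449.7,0.2,71],88.2)
E
```

```text
clk 17.15 pos [4.493e+02 2.000e-01 1.814e+02] rpy [-1.7996e+02 -1.0000e-02  8.8140e+01] op 1.00 gf 0.0 F [ 0.1  0.2 -1. ]
-> dp 0.1 0.4 110.4 yaw -0.1
```

Request:
carry_out(targets=[{"dp": [0,0,30],"yaw": 0},{"dp": [0,0,65],"yaw": 0},{"dp": [0,0,95],"yaw": 0},{"dp": [0,0,110],"yaw": 0},{"dp": [0,0,110],"yaw": 0}])

```text
clock: 17.77
eef_pos: [449.3, 0.9, 71.1]
tcp_rot: [-3.14, -0.0, 1.54]
contact_force: [-0.3, 0.0, 1.0]
opening: 0.996
grasp_force: 0.0
```

Request:
carry_out(targets=[{"dp": [0,0,0],"yaw": 0},{"dp": [0,0,0],"yaw": 0},{"dp": [0,0,0],"yaw": 0},{"dp": [0,0,0],"yaw": 0},{"dp": [0,0,0],"yaw": 0},{"dp": [0,0,0],"yaw": 0},{"dp": [0,0,0],"yaw": 0},{"dp": [0,0,0],"yaw": 0}], fingers=-1, grip_force=50)

```text
clock: 18.77
eef_pos: [450.4, 0.6, 73.0]
tcp_rot: [3.14, -0.0, 1.54]
contact_force: [-2.1, 1.9, 6.1]
opening: 0.714
grasp_force: 54.0
```

```bash
python3 - <<'E'
from h import *
delta([518,-191,76],88.2)
E
```

```text
clk 18.77 pos [450.4   0.6  73. ] rpy [ 1.7988e+02 -1.0000e-02  8.8210e+01] op 0.71 gf 54.0 F [-2.1  1.9  6.1]
-> dp -189.4 73.5 -3.0 yaw 0.0
```

Request:
carry_out(targets=[{"dp": [0,0,-15],"yaw": 0},{"dp": [0,0,-40],"yaw": 0},{"dp": [-5,2,-62],"yaw": 0},{"dp": [-30,12,-70],"yaw": 0},{"dp": [-70,27,-70],"yaw": 0},{"dp": [-110,43,-70],"yaw": 0},{"dp": [-150,58,-70],"yaw": 0},{"dp": [-178,69,-70],"yaw": 0},{"dp": [-189,73.5,-70],"yaw": 0},{"dp": [-189,73.5,-70],"yaw": 0},{"dp": [-189,73.5,-55],"yaw": 0},{"dp": [-189,73.5,-55],"yaw": 0}])

```text
clock: 20.27
eef_pos: [515.8, -189.3, 125.2]
tcp_rot: [-3.138, -0.001, 1.541]
contact_force: [0.5, 0.2, -2.9]
opening: 0.714
grasp_force: 55.4
```

```bash
python3 - <<'E'
from h import *
delta([518,-191,77],88.2)
E
```

```text
clk 20.27 pos [ 515.8 -189.3  125.2] rpy [-1.7982e+02 -7.0000e-02  8.8280e+01] op 0.71 gf 55.4 F [ 0.5  0.2 -2.9]
-> dp -1.6 2.3 48.2 yaw 0.1
```

Request:
carry_out(targets=[{"dp": [-1,1.5,15],"yaw": 0},{"dp": [-1,1.5,30],"yaw": 0},{"dp": [-1,1.5,40],"yaw": 0},{"dp": [-1,1.5,45],"yaw": 0},{"dp": [-1,1.5,47],"yaw": 0},{"dp": [-1,1.5,49],"yaw": 0},{"dp": [-1,1.5,49.5],"yaw": 0},{"dp": [-1,1.5,49.5],"yaw": 0}])

```text
clock: 21.28
eef_pos: [518.8, -191.8, 77.5]
tcp_rot: [3.141, 0.0, 1.54]
contact_force: [-0.4, 0.5, -3.6]
opening: 0.718
grasp_force: 55.4
```

Not yet touching, so a little further.

Request:
carry_out(targets=[{"dp": [0,0,1],"yaw": 0},{"dp": [0,0,2],"yaw": 0},{"dp": [0,0,2],"yaw": 0}])

```text
clock: 21.65
eef_pos: [519.0, -192.0, 77.0]
tcp_rot: [3.141, 0.0, 1.54]
contact_force: [-5.8, 2.2, 15.8]
opening: 0.715
grasp_force: 57.4
```

Request:
carry_out(targets=[{"dp": [0,0,0],"yaw": 0},{"dp": [0,0,0],"yaw": 0},{"dp": [0,0,0],"yaw": 0},{"dp": [0,0,0],"yaw": 0},{"dp": [0,0,0],"yaw": 0},{"dp": [0,0,0],"yaw": 0}], fingers=1)

```text
clock: 22.4
eef_pos: [518.7, -191.8, 75.2]
tcp_rot: [-3.142, -0.0, 1.54]
contact_force: [-0.5, 0.8, 0.0]
opening: 1.002
grasp_force: 0.0
```

Request:
carry_out(targets=[{"dp": [0,0,-15],"yaw": 0},{"dp": [0,0,-50],"yaw": 0},{"dp": [0,0,-95],"yaw": 0},{"dp": [0,0,-125],"yaw": 0},{"dp": [0,0,-135],"yaw": 0},{"dp": [0,0,-135],"yaw": 0}])

```text
clock: 23.15
eef_pos: [518.8, -191.8, 210.7]
tcp_rot: [3.141, 0.0, 1.54]
contact_force: [-0.2, -0.1, -0.5]
opening: 0.997
grasp_force: 0.0
```

```bash
python3 - <<'E'
from h import *
delta([518,-191,77],88.2)
b,d=shot('side','s9'); cv2.imwrite('pics/s9b.png',cv2.resize(b,(800,600)))
E
```

```text
clk 23.15 pos [ 518.8 -191.8  210.7] rpy [1.7994e+02 2.0000e-02 8.8220e+01] op 1.00 gf 0.0 F [-0.2 -0.1 -0.5]
-> dp 0.8 -0.8 133.7 yaw 0.0
```

View pics/s9b.png

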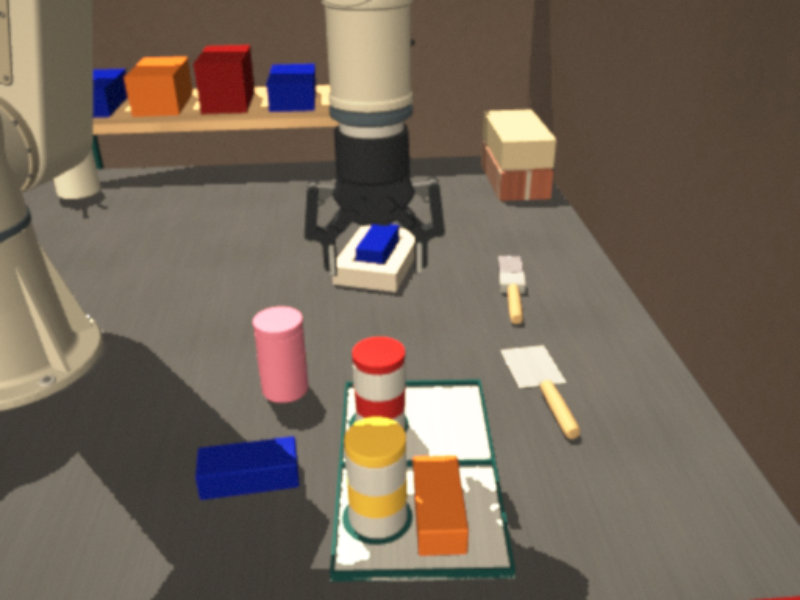

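The red can is back on its circle (lid at (379,355), as at the start). The block is in the mould at (379,243), and nothing else has moved.

```bash
python3 -c "
from h import *
print(r.sign_off())"
```

```text
the job is handed in; nothing more can be done
None
```

The job is handed in at about 23 s of the 72 s allowed: the cobalt block lies flat in the mould, the red-lidded canister is back upright on its circle, and the last picture shows everything else where it started.

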